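# Clear the flatbed scanner and hold its lid half open

## Task

I want to lay a ledger on the scanner's glass, but somebody has left the stapler on the lid and the lid will not stay up by itself. Take the stapler off and stand it on its base on the bare desk, then lift the lid by its front tab and keep holding it open at 45 degrees, within about five degrees: finish while holding it there, still and with nothing else propping it. Do not drop the stapler or let the lid fall, and leave the ledger, the mug and the tape roll where they are.

Things in the scene. Friction and masses are not known exactly. Their poses are not given: they have to be found in the camera images.
- scanner: Flatbed scanner, grey shell 290 (x) by 420 (y) by 56 mm high, fixed on the desk. Origin: centre of its underside; x points from its front (tab side) to its hinge side, z up. A 50 mm dark key panel runs along its -y side, the white lid covers the rest. The desk along its -y side is bare 150 mm wide, from 80 mm ahead of its front edge to 80 mm behind it.
- scanner_lid (a joint): Lid angle, rad: 0 shut (the start), grows as its front rises, stops at 1.45. The axis runs along the scanner's y at x +135, z 66 mm in its frame. Plate 12 mm thick (z 60 to 72 mm when shut), 0.45 to 0.7 kg; falls shut from any angle. Centred on its front edge is a flat grip tab, 46 mm wide (y), 12 mm thick, standing 38 mm out beyond lid and shell, clear air under and beside it.
- lid_hinge (a point): Point on the lid's hinge axis, in line with the tab: x +135, y +22, z 66 mm in the scanner's frame. Its axes are the lid's: the scanner's when shut, turning with the lid about y.
- lid_tab (a point): Point inside the lid's grip tab, mid-thickness and mid-width, 14 mm from the tab's tip, 24 mm from the lid's front edge, 304 mm from the hinge axis. When shut: x -169, y +22, z 66 mm in the scanner's frame. The tab's side faces are 46 mm apart along the scanner's y.
- stapler: Black desk stapler, 150 long (x, nose at +x), 40 wide (y), 56 mm high, about 0.26 kg, standing on the lid at the start. Origin: centre of the underside of its base, z up. Its upper arm, z 34 to 56 mm, is 34 mm wide along y with flat sides and is the place to grip, near x 0.
- ledger: Bound ledger, 215 by 300 by 28 mm, lying on the desk to the left (+y) of the scanner. Bystander. Origin: centre of the underside.
- mug: White mug, 82 mm across, 95 mm high, standing on the desk to the left of the scanner at the back. Bystander. Origin: centre of the underside.
- tape_roll: Clear tape roll, 96 mm across, 48 mm high, lying flat on the desk to the right (-y) of the scanner at the back. Bystander. Origin: centre of the underside.
Mind the look-alikes: they are no part of the job. Leave any brown look-alike of the stapler alone.

How it is judged:
By the outcome, as a careful person would: the job done as asked, in the order asked, and still so for the second after the job is handed in, while the arm keeps its last pose, push and grip.
It also fails if it takes over 56 s, if anything falls off the work surface, if the arm or the gripper's body presses on something with over 40 N, if the wrist force passes 120 N, or if a joint passes its speed limit or range.

## Robot

A 6-joint arm with a two-finger parallel gripper is mounted at the origin on the work surface. World frame = base frame: x ahead of the robot, y to its left, z up, the work surface at z = 0. Lengths are in m, angles in degrees, forces in N, time in s.
With the tool pointing down it reaches from about 0.35 to 0.725 m from the base axis. Payload 6 kg.
Tool frame: the origin (TCP) lies between the finger pads, 19 mm behind the fingertips; this is the grasp point; z points along the fingers, y is the direction in which the jaws open and shut (so a half turn about z gives the same grasp; the last joint's range is limited). The gripper opens to 85 mm and grips with 20 to 120 N. Pads are 22 mm wide; open, the fingers measure 114 mm over their backs; the gripper's body (76 mm by 85 mm) begins 54 mm behind the grasp point. The pads swing forward as they close: fully open they stand 13 mm farther back than shut.
Start: joints at [-56.167, 2.303, 4.859, 0, -92.561, -19.12], TCP at [0.152, -0.58, 0.25] pointing down, gripper open.
Joint ranges: [-146.85, 146.85], [-73.84, 115.35], [-62.03, 85.46], [-188.31, 113.3], [-161.28, -10.13], [-171.36, 171.36]. Speed limits (degrees/s): [147.25, 147.25, 172.46, 180, 180, 180].

## Interface

Orientations are given as [roll, pitch, yaw] about the fixed x, y, z axes, in that order (R = Rz(yaw) Ry(pitch) Rx(roll)).
In Python, from plant import state, camera, hand_in gives the robot as it stands.
- The arm moves only by the tool send_rows, never from a script. Its arguments are lists of equal length, an entry for each row: "grip": the finger opening in m, from 0 to 0.0854; "xyz": the shift along the tool's x, y, z in m, a list of three; "turn": the turn about the tool's z in degrees. A call has exactly 10 rows; each row is the pose to reach, as a shift and turn from the pose measured when the call began, along the tool's axes at that moment; what a row does not reach only later rows make up. A row lasts 1/10 s, in which the tool goes at most 50 mm and 8.59 degrees, less where a joint would pass 70% of its speed; a pose out of reach is approached as far as the arm can. A call with a gripper value outside its range is refused whole. The fingers move at their own pace and stop on an object; "newtons" is the grip in N (left out, the last holds). Time passes only in rows, so rows that repeat a pose let the fingers close, or fill a call up. It gives the time, the measured TCP pose, the force and the opening at its end, in the units of the state.
- state(): the state, without advancing time (a new reading comes with each control period).
- camera(name): name is "scene" or "top" or "wrist"; returns a dict with "image" (480x640x3 uint8, blue, green, red), "range_z" (480x640 float32, m along the optical axis (not along the pixel's ray), 0 where there is no reading), "mtx" (3x3 intrinsics, pixels), "world_from_camera" (4x4, takes a point from camera to world coordinates). Camera axes: x right, y down, z forward; pixel columns grow to the right and rows downward; lengths in m; the calibration is good to about 2 mm. A picture is of the moment at which its call begins.
- hand_in(): hands the job in, once; it reports no verdict.
The state is a dict: "clock": time; "q": joint angles; "joint_velocities": joint speeds; "tau": joint torques, N m; "tcp_pos": TCP position; "tool_rot": TCP orientation; "wrist_force": force on the tool from outside, world axes, zero at the start; "ft_torque": the same for the moment, N m; "opening": finger opening in m.
Only numpy, scipy, OpenCV 4.12 (cv2) and the standard library are available. Lean on these libraries where they do the work, as an engineer would, in place of code of your own. Each camera call takes 0.05 s, during which the arm holds its last target. There are 200 camera calls.

## Working session

There is one attempt and no reset: what is moved stays moved. The work goes in short steps, Python scripts to look and compute and a tool call to move; the robot and the scene stay as the last step left them, time stands still between calls to the robot, and variables do not carry over. Pictures are saved under pics/ and viewed, about 8 in all and at most 12, crops included, and the job is handed in when it is done.

Besides the shell and the picture viewer there is one more tool, called after "Call:" by a JSON object that holds its "name" and its "arguments", one argument or row to a line. send_rows: Moves the arm, as the interface text tells. Its arguments: {"type":"object","properties":{"grip":{"type":"array"},"xyz":{"type":"array"},"turn":{"type":"array"},"newtons":{"type":"number"}},"required":["grip","xyz","turn"]}

```bash
mkdir -p pics
python3 - <<'E'
from plant import state,camera
import cv2,numpy as np
print(state())
for n in("top","scene"):
    c=camera(n);cv2.imwrite(f"pics/{n}0.png",c["image"]);np.savez(f"pics/{n}0.npz",**c)
    print(c["mtx"],c["world_from_camera"])
E
```

```text
{'clock': 0.0, 'q': array([-5.61661788e+01,  2.34000851e+00,  4.80299839e+00, -2.75579324e-02,
       -9.25628865e+01, -1.91191020e+01]), 'joint_velocities': array([ 0.00766427, -0.04706545, -0.05076947,  0.09326857, -0.01482619,
       -0.11370874]), 'tau': array([ 1.29686683e-03, -3.68215978e+01,  3.47428787e+01,  6.93228588e+00,
       -5.15601598e-03,  9.64104061e-06]), 'tcp_pos': array([ 0.15241008, -0.58001214,  0.24896853]), 'tool_rot': array([ 1.79896596e+02, -6.70555823e-03, -1.65284067e+02]), 'wrist_force': array([-0.13668684,  0.70720107,  0.3403875 ]), 'ft_torque': array([-0.01627211,  0.02048686,  0.05668706]), 'opening': 0.0854092722188569}
[[580.9442243    0.         317.82500286]
 [  0.         580.9442243  240.94854236]
 [  0.           0.           1.        ]] [[ 0.01197854 -0.99706266  0.07564769  0.41593469]
 [-0.99982609 -0.01086158  0.01515947  0.04750976]
 [-0.01429329 -0.07581612 -0.99701937  1.7944922 ]
 [ 0.          0.          0.          1.        ]]
[[504.51666414   0.         323.11506458]
 [  0.         504.51666414 237.32982473]
 [  0.           0.           1.        ]] [[ 0.57478069  0.55858083 -0.59800888  1.40880804]
 [ 0.81802724 -0.37308917  0.43776239 -0.57243614]
 [ 0.02141504 -0.74080492 -0.67137878  1.06139614]
 [ 0.          0.          0.          1.        ]]
```

View pics/top0.png

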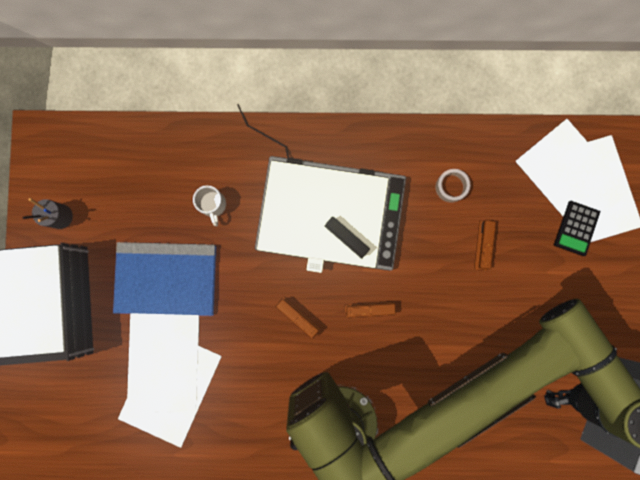

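View pics/scene0.png

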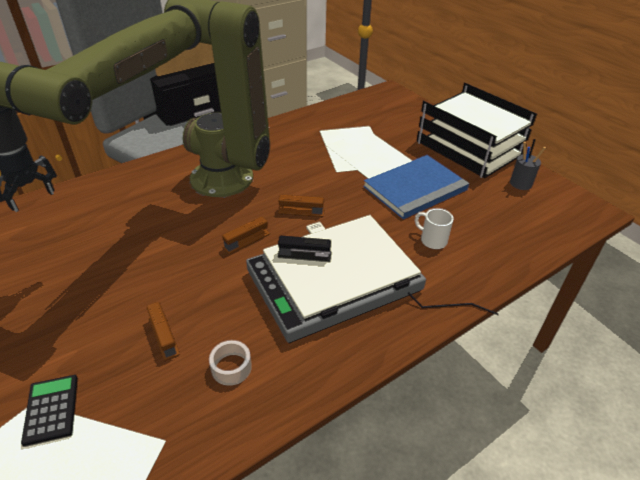

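Top view: the black stapler is on the white lid at about (347,237), and the tab is at (315,266). The look-alikes are three brown staplers on the desk at (299,317), (371,310) and (486,244). I choose the black one. The tape roll is at (454,185), and the bare desk strip lies to the right of the key panel.

```bash
cat > h.py <<'E'
import numpy as np,cv2
def cloud(c):
    z=c["range_z"].astype(float);K=c["mtx"];v,u=np.mgrid[:480,:640]
    P=np.stack([(u-K[0,2])/K[0,0]*z,(v-K[1,2])/K[1,1]*z,z],-1);T=c["world_from_camera"]
    P=P@T[:3,:3].T+T[:3,3];P[z==0]=np.nan;return P
def rect(xy):
    r=cv2.minAreaRect((xy*1000).astype(np.float32));return r
E
python3 - <<'E'
from h import *
c=dict(np.load("pics/top0.npz"));P=cloud(c);I=c["image"].astype(int)
def box(u0,u1,v0,v1):
    m=np.zeros((480,640),bool);m[v0:v1,u0:u1]=1;return m
lid=box(250,412,150,262);Z=P[...,2]
print("lid z",np.nanmedian(Z[200:210,290:310]),"desk",np.nanmedian(Z[280:290,430:460]))
m=lid&(Z>.035)&(Z<.085);print("scanner",rect(P[m][:,:2]),cv2.boxPoints(rect(P[m][:,:2])))
w=lid&(I.min(2)>170)&(Z<.09)&(Z>.05);print("lidwhite",rect(P[w][:,:2]),cv2.boxPoints(rect(P[w][:,:2])))
s=lid&(Z>.095);print("stapler",s.sum(),rect(P[s][:,:2]),P[s][:,2].max(),cv2.boxPoints(rect(P[s][:,:2])))
d=box(318,378,210,262)&(I.max(2)<70)&(Z>.075);print("black",d.sum(),rect(P[d][:,:2]))
t=box(300,330,262,276)&(Z>.045);print("tab",t.sum(),rect(P[t][:,:2]),np.median(P[t],0))
for n,b in dict(tape=box(430,480,160,210),br3=box(470,500,212,275),br2=box(340,400,296,322)).items():
    k=b&(Z>.02)&(Z<.2);print(n,rect(P[k][:,:2]))
im=cv2.resize(c["image"][200:290,280:420],None,fx=5,fy=5);
c2=dict(np.load("pics/scene0.npz"));i2=cv2.resize(c2["image"][210:290,235:365],None,fx=5,fy=5)[:300]
cv2.imwrite("pics/crop.png",i2);cv2.imwrite("pics/crop1.png",im)
P2=cloud(c2);Z2=P2[...,2];k=np.zeros((480,640),bool);k[225:270,270:340]=1
k&=(Z2>.11)&(Z2<.14);print("scene stapler top",k.sum(),rect(P2[k][:,:2]),P2[k][:,2].max())
E
```

```text
lid z 0.07323704329682401 desk 0.0007952376364188662
scanner ((632.8135986328125, 39.43705749511719), (420.86376953125, 307.77813720703125), 81.9079360961914) [[ 450.83554 -147.23755]
 [ 755.54913 -190.56165]
 [ 814.7916   226.11166]
 [ 510.07806  269.43576]]
lidwhite ((624.4622192382812, 61.56524658203125), (358.31005859375, 284.2532653808594), 82.1747055053711) [[ 459.2666   -96.5705 ]
 [ 740.8729  -135.27243]
 [ 789.65784  219.70099]
 [ 508.0515   258.40292]]
stapler 603 ((559.53466796875, -10.494148254394531), (145.74610900878906, 34.964012145996094), 49.5752067565918) 0.14154893087159248 [[498.9719   -54.63313 ]
 [525.5885   -77.30553 ]
 [620.0974    33.644833]
 [593.48083   56.31723 ]]
black 403 ((555.2960205078125, -12.54861831665039), (138.8743896484375, 31.17498779296875), 49.5752067565918)
tab 142 ((470.75408935546875, 84.22347259521484), (26.925289154052734, 47.56816482543945), 0.1942073255777359) [0.47202289 0.08267711 0.0720793 ]
tape ((726.173828125, -333.8943176269531), (94.99545288085938, 95.05133056640625), 29.599578857421875)
br3 ((545.4349975585938, -432.38946533203125), (37.820823669433594, 146.51287841796875), 84.26213073730469)
br2 ((345.01385498046875, -85.22809600830078), (34.288875579833984, 147.07675170898438), 4.253114700317383)
scene stapler top 635 ((560.4844970703125, -13.901458740234375), (146.0677032470703, 38.514217376708984), 49.26899337768555) 0.1325023767974336
```

View pics/crop.png

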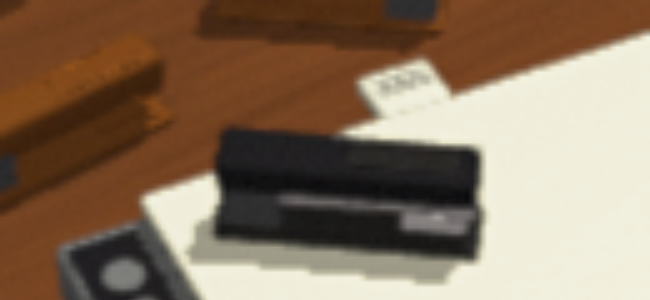

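The crop confirms it: a black stapler standing upright on the lid, with the white tab behind it and brown staplers only on the desk. It measures (0.559, -0.011) with its axis at 49.6°; its top is at 0.13, against an expected 0.128. I'm moving above it.

Call:
{"name": "send_rows", "arguments": {
  "grip": [0.085, 0.085, 0.085, 0.085, 0.085, 0.085, 0.085, 0.085, 0.085, 0.085],
  "xyz": [
    [-0.01, 0.008, 0],
    [-0.03, 0.025, 0],
    [-0.065, 0.054, 0],
    [-0.1, 0.083, 0],
    [-0.135, 0.112, 0],
    [-0.17, 0.141, 0],
    [-0.205, 0.17, 0],
    [-0.24, 0.199, 0],
    [-0.275, 0.228, 0],
    [-0.31, 0.257, 0]
  ],
  "turn": [0, -2, -4, -6, -8, -10, -13, -16, -18, -20],
  "newtons": 50
}}

```text
clock: 1.1
tcp_pos: [0.3875, -0.2505, 0.2494]
tool_rot: [179.9, 0.1, -145.2]
wrist_force: [0.8, -1.0, -0.2]
opening: 0.0851
```

```bash
cat >> h.py <<'E'
from scipy.spatial.transform import Rotation as Ro
def to(p,yaw):
    from plant import state
    s=state();R=Ro.from_euler("xyz",s["tool_rot"],degrees=True).as_matrix()
    print("t",s["clock"],"tcp",s["tcp_pos"].round(4),s["tool_rot"].round(2),"q",s["q"].round(0),"open",round(s["opening"],4),"F",s["wrist_force"].round(1))
    print("shift",(R.T@(np.array(p)-s["tcp_pos"])).round(4),"turn",round(-((yaw-s["tool_rot"][2]+180)%360-180),2))
E
python3 -c "
from h import *;to([.559,-.011,.22],-130.4)"
```

```text
t 1.1 tcp [ 0.3875 -0.2505  0.2494] [ 1.7992e+02  6.0000e-02 -1.4518e+02] q [ -8. -19. -14.  -0. -95. -47.] open 0.0851 F [ 0.8 -1.  -0.2]
shift [-0.2775  0.0986  0.0298] turn -14.78
```

Call:
{"name": "send_rows", "arguments": {
  "grip": [0.085, 0.085, 0.085, 0.085, 0.085, 0.085, 0.085, 0.085, 0.085, 0.085],
  "xyz": [
    [-0.035, 0.012, 0.004],
    [-0.075, 0.026, 0.01],
    [-0.115, 0.04, 0.015],
    [-0.155, 0.055, 0.02],
    [-0.195, 0.069, 0.025],
    [-0.23, 0.082, 0.03],
    [-0.257, 0.091, 0.03],
    [-0.272, 0.097, 0.03],
    [-0.277, 0.0985, 0.03],
    [-0.277, 0.0985, 0.03]
  ],
  "turn": [-2, -4, -6, -8, -10, -12, -13, -14, -14.8, -14.8]
}}

```text
clock: 2.1
tcp_pos: [0.5585, -0.0112, 0.2198]
tool_rot: [179.9, 0.1, -130.3]
wrist_force: [0.9, -0.8, -0.8]
opening: 0.085
```

Run:
```python
from h import *
from plant import camera
c=camera("wrist");cv2.imwrite("pics/w1.png",c["image"]);np.savez("pics/w1.npz",**c)
P=cloud(c);Z=P[...,2];to([.559,-.011,.122],-130.4)
s=(Z>.118)&(Z<.138)&(abs(P[...,0]-.56)<.12)&(abs(P[...,1]+.01)<.12);print(s.sum(),rect(P[s][:,:2]),np.median(Z[s]))
```

```text
t 2.15 tcp [ 0.5583 -0.0118  0.2201] [ 1.7995e+02  8.0000e-02 -1.3040e+02] q [ 19.  -4.  -5.  -0. -90. -60.] open 0.0849 F [-0.8 -1.  -1.2]
shift [-0.0009 -0.0001  0.0981] turn 0.0
10446 ((555.8759155273438, -13.296401977539062), (144.50746154785156, 34.05617141723633), 49.458335876464844) 0.1275014135592794
```

View pics/w1.png

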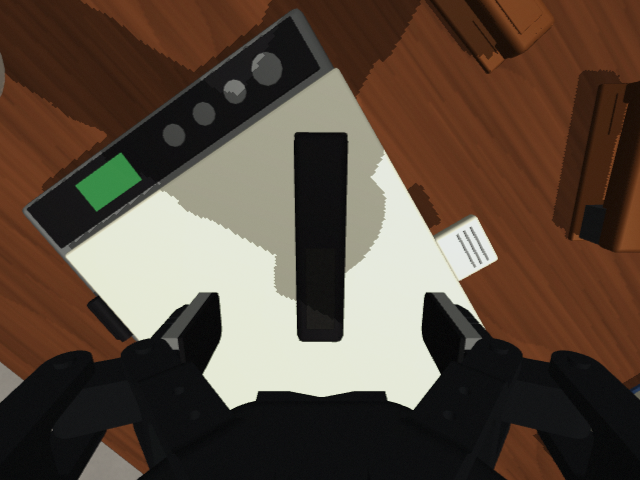

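Wrist view: the stapler (320,237) is upright and centred between the jaws. The tab is at (467,246). I'm descending and gripping, with a slight 2.5 mm correction along x.

Call:
{"name": "send_rows", "arguments": {
  "grip": [0.085, 0.085, 0.085, 0.085, 0.085, 0.085, 0.06, 0.04, 0.025, 0.025],
  "xyz": [
    [0.001, 0, 0.012],
    [0.002, 0, 0.032],
    [0.002, 0, 0.055],
    [0.002, 0, 0.078],
    [0.002, 0, 0.092],
    [0.002, 0, 0.098],
    [0.002, 0, 0.098],
    [0.002, 0, 0.098],
    [0.002, 0, 0.098],
    [0.002, 0, 0.098]
  ],
  "turn": [0, 0, 0, 0, 0, 0, 0, 0, 0, 0],
  "newtons": 50
}}

```text
clock: 3.15
tcp_pos: [0.5577, -0.0131, 0.1234]
tool_rot: [-180.0, 0.2, -130.4]
wrist_force: [1.1, 0.6, -0.9]
opening: 0.0329
```

Run:
```python
from h import *
to([.545,-.238,.2],172)
c=dict(np.load("pics/w1.npz"));P=cloud(c);I=c["image"].astype(int);Z=P[...,2]
m=np.zeros((480,640),bool);m[200:290,425:510]=1
k=m&(I.min(2)>150)&(Z>.06)&(Z<.08)
print("all white",rect(P[k][:,:2]))
# tab in scanner-aligned axes
a=np.radians(-8);x=np.array([np.cos(a),np.sin(a)]);y=np.array([-x[1],x[0]])
for n,(v,u) in dict(c1=(215,477),c2=(258,498),c3=(237,437),c4=(280,461)).items():print(n,P[v,u],P[v-2:v+3,u-2:u+3,2].ravel().round(3)[::6])
q=P[k][:,:2];print(np.histogram(q@x,12),np.histogram((q[(q@x)<np.percentile(q@x,30)])@y,6))
# lid front edge line: white lid pixels minimum x per y
w=(I.min(2)>110)&(Z>.066)&(Z<.079)
q=P[w][:,:2];
pts=[]
for b in np.arange(-.09,.2,.01):
    s=q[abs(q@y-b-0)<.005]
    if len(s)>20:pts.append((b,(s@x).min().round(4)))
print(pts)
```

```text
t 3.15 tcp [ 0.5577 -0.0131  0.1234] [-1.7995e+02  1.7000e-01 -1.3039e+02] q [ 19.  -3. -14.  -0. -79. -60.] open 0.0329 F [ 1.1  0.6 -0.9]
shift [ 0.1793 -0.1361 -0.077 ] turn 57.61
all white ((481.3687744140625, 81.49832153320312), (63.413978576660156, 61.0318603515625), 53.916500091552734)
c1 [ 0.43578741  0.09470142 -0.00099953] [-0.     0.    -0.001 -0.002 -0.001]
c2 [ 0.44459557  0.14847602 -0.00081561] [ 0.072  0.071 -0.001 -0.001 -0.001]
c3 [0.48753557 0.0563459  0.06999414] [0.064 0.066 0.07  0.071 0.071]
c4 [ 0.48893026  0.14376812 -0.00058952] [ 0.071  0.071 -0.001 -0.001 -0.001]
(array([309, 252, 257, 257, 325, 322, 334, 447, 361, 252, 153,  58]), array([0.43978129, 0.44523813, 0.45069498, 0.45615182, 0.46160866,
       0.4670655 , 0.47252234, 0.47797918, 0.48343603, 0.48889287,
       0.49434971, 0.49980655, 0.50526339])) (array([212, 159, 165, 150, 159, 153]), array([0.12406337, 0.13146701, 0.13887066, 0.14627431, 0.15367795,
       0.1610816 , 0.16848525]))
[(np.float64(-0.030000000000000027), np.float64(0.478)), (np.float64(-0.02000000000000003), np.float64(0.4779)), 
[... 507 characters left out ...]
loat64(0.07999999999999993), np.float64(0.4776)), (np.float64(0.08999999999999991), np.float64(0.4776)), (np.float64(0.0999999999999999), np.float64(0.4775)), (np.float64(0.1099999999999999), np.float64(0.4776)), (np.float64(0.11999999999999991), np.float64(0.4403)), (np.float64(0.1299999999999999), np.float64(0.4399)), (np.float64(0.13999999999999987), np.float64(0.44)), (np.float64(0.14999999999999988), np.float64(0.4398)), (np.float64(0.1599999999999999), np.float64(0.44)), (np.float64(0.1699999999999999), np.float64(0.4403)), (np.float64(0.17999999999999985), np.float64(0.4774)), (np.float64(0.18999999999999986), np.float64(0.4777)), (np.float64(0.19999999999999987), np.float64(0.4774))]
```

The grip holds at 33 mm. From the close view the lid edge and tab tip are 38 mm apart, as specified. That gives scanner yaw -8.0°, tab point (0.470, 0.082, 0.066), hinge (0.771, 0.039) and a stapler spot at (0.555, -0.240). Now I lift.

Call:
{"name": "send_rows", "arguments": {
  "grip": [0.025, 0.025, 0.025, 0.025, 0.025, 0.025, 0.025, 0.025, 0.025, 0.025],
  "xyz": [
    [0, 0, -0.004],
    [0, 0, -0.012],
    [0, 0, -0.024],
    [0, 0, -0.038],
    [0, 0, -0.052],
    [0, 0, -0.066],
    [0, 0, -0.076],
    [0, 0, -0.08],
    [0, 0, -0.08],
    [0, 0, -0.08]
  ],
  "turn": [0, 0, 0, 0, 0, 0, 0, 0, 0, 0],
  "newtons": 60
}}

```text
clock: 4.15
tcp_pos: [0.5573, -0.0132, 0.2027]
tool_rot: [180.0, 0.1, -130.4]
wrist_force: [0.1, 0.0, -1.6]
opening: 0.0329
```

```bash
python3 -c "
from h import *;to([.555,-.240,.2],172)"
```

```text
t 4.15 tcp [ 0.5573 -0.0132  0.2027] [ 1.7999e+02  1.3000e-01 -1.3039e+02] q [ 19.  -4.  -7.  -0. -88. -60.] open 0.0329 F [ 0.1  0.  -1.6]
shift [ 0.1742 -0.1452  0.0023] turn 57.61
```

Call:
{"name": "send_rows", "arguments": {
  "grip": [0.025, 0.025, 0.025, 0.025, 0.025, 0.025, 0.025, 0.025, 0.025, 0.025],
  "xyz": [
    [0.006, -0.005, 0],
    [0.018, -0.015, 0],
    [0.038, -0.032, 0],
    [0.063, -0.053, 0],
    [0.09, -0.075, 0],
    [0.117, -0.098, 0],
    [0.142, -0.118, 0],
    [0.16, -0.133, 0],
    [0.171, -0.143, 0],
    [0.174, -0.145, 0]
  ],
  "turn": [2, 6, 12, 20, 28, 36, 44, 51, 56, 57.6]
}}

```text
clock: 5.15
tcp_pos: [0.5542, -0.2417, 0.2012]
tool_rot: [179.9, -0.0, 171.7]
wrist_force: [-0.4, 0.0, -2.5]
opening: 0.033
```

Run:
```python
from h import *
from plant import camera
to([.555,-.240,.052],172)
c=camera("scene");cv2.imwrite("pics/s2.png",c["image"][150:400,100:450].repeat(2,0).repeat(2,1))
```

```text
t 5.15 tcp [ 0.5542 -0.2417  0.2012] [ 1.7990e+02 -4.0000e-02  1.7167e+02] q [ -5.   3.   1.  -0. -88. -94.] open 0.033 F [-0.4  0.  -2.5]
shift [-0.0006  0.0015  0.1492] turn -0.33
```

View pics/s2.png

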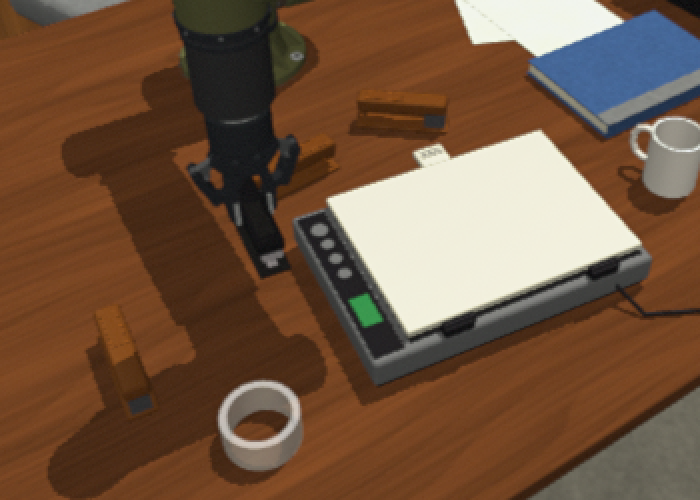

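The stapler hangs level over the bare strip beside the key panel, clear of the brown ones and the tape roll. I'm lowering it.

Call:
{"name": "send_rows", "arguments": {
  "grip": [0.025, 0.025, 0.025, 0.025, 0.025, 0.025, 0.025, 0.025, 0.025, 0.025],
  "xyz": [
    [0, 0, 0.01],
    [0, 0.001, 0.03],
    [0, 0.001, 0.055],
    [0, 0.001, 0.08],
    [0, 0.001, 0.105],
    [0, 0.001, 0.125],
    [0, 0.001, 0.137],
    [0, 0.001, 0.142],
    [0, 0.001, 0.144],
    [0, 0.001, 0.145]
  ],
  "turn": [0, 0, 0, 0, 0, 0, 0, 0, 0, 0]
}}

```text
clock: 6.2
tcp_pos: [0.5549, -0.2399, 0.0572]
tool_rot: [179.9, 0.1, 171.8]
wrist_force: [1.0, -0.3, -1.9]
opening: 0.0326
```

Call:
{"name": "send_rows", "arguments": {
  "grip": [0.025, 0.025, 0.025, 0.025, 0.025, 0.025, 0.025, 0.025, 0.025, 0.025],
  "xyz": [
    [0, 0, 0.001],
    [0, 0, 0.0015],
    [0, 0, 0.002],
    [0, 0, 0.0025],
    [0, 0, 0.003],
    [0, 0, 0.0035],
    [0, 0, 0.004],
    [0, 0, 0.0045],
    [0, 0, 0.0045],
    [0, 0, 0.0045]
  ],
  "turn": [0, 0, 0, 0, 0, 0, 0, 0, 0, 0]
}}

```text
clock: 7.2
tcp_pos: [0.555, -0.2399, 0.0527]
tool_rot: [179.9, 0.1, 171.8]
wrist_force: [-0.1, -0.8, -2.6]
opening: 0.033
```

Not yet in contact; I expect it at about 0.0514.

Call:
{"name": "send_rows", "arguments": {
  "grip": [0.025, 0.025, 0.025, 0.025, 0.025, 0.025, 0.025, 0.025, 0.025, 0.025],
  "xyz": [
    [0, 0, 0.0003],
    [0, 0, 0.0006],
    [0, 0, 0.0009],
    [0, 0, 0.0012],
    [0, 0, 0.0014],
    [0, 0, 0.0016],
    [0, 0, 0.0018],
    [0, 0, 0.002],
    [0, 0, 0.002],
    [0, 0, 0.002]
  ],
  "turn": [0, 0, 0, 0, 0, 0, 0, 0, 0, 0]
}}

```text
clock: 8.2
tcp_pos: [0.555, -0.24, 0.0515]
tool_rot: [179.9, 0.1, 171.8]
wrist_force: [-3.7, 1.6, 4.7]
opening: 0.0328
```

Contact at 0.0515 with an upward push of about 7 N. I'm releasing and withdrawing.

Call:
{"name": "send_rows", "arguments": {
  "grip": [0.036, 0.04, 0.046, 0.055, 0.065, 0.075, 0.08, 0.08, 0.08, 0.08],
  "xyz": [
    [0, 0, 0],
    [0, 0, 0],
    [0, 0, 0],
    [0, 0, 0],
    [0, 0, 0],
    [0, 0, -0.002],
    [0, 0, -0.015],
    [0, 0, -0.035],
    [0, 0, -0.06],
    [0, 0, -0.085]
  ],
  "turn": [0, 0, 0, 0, 0, 0, 0, 0, 0, 0]
}}

```text
clock: 9.2
tcp_pos: [0.555, -0.2403, 0.1386]
tool_rot: [179.9, 0.1, 171.8]
wrist_force: [-0.2, -0.3, 0.3]
opening: 0.0799
```

```bash
python3 -c "
from h import *;to([.469,.082,.17],172)"
```

```text
t 9.2 tcp [ 0.555  -0.2403  0.1386] [1.7995e+02 1.2000e-01 1.7177e+02] q [ -4.   4.  -5.  -0. -81. -94.] open 0.0799 F [-0.2 -0.3  0.3]
shift [ 0.1311  0.3067 -0.0314] turn -0.23
```

Call:
{"name": "send_rows", "arguments": {
  "grip": [0.085, 0.085, 0.085, 0.085, 0.085, 0.085, 0.085, 0.085, 0.085, 0.085],
  "xyz": [
    [0, 0, -0.02],
    [0.008, 0.018, -0.045],
    [0.024, 0.056, -0.055],
    [0.042, 0.098, -0.055],
    [0.06, 0.14, -0.055],
    [0.078, 0.182, -0.055],
    [0.096, 0.224, -0.055],
    [0.113, 0.264, -0.05],
    [0.125, 0.293, -0.043],
    [0.13, 0.306, -0.04]
  ],
  "turn": [0, 0, 0, 0, 0, 0, 0, 0, 0, 0]
}}

```text
clock: 10.2
tcp_pos: [0.4692, 0.0835, 0.1794]
tool_rot: [179.9, 0.2, 171.9]
wrist_force: [0.9, 0.5, -0.5]
opening: 0.0851
```

Run:
```python
from h import *
from plant import camera
to([.4680,.082,.070],172)
c=camera("wrist");P=cloud(c);I=c["image"].astype(int);Z=P[...,2];cv2.imwrite("pics/w3.png",c["image"])
a=np.radians(-8);x=np.array([np.cos(a),np.sin(a)]);y=np.array([-x[1],x[0]])
w=(I.min(2)>110)&(Z>.066)&(Z<.079);q=P[w][:,:2];A=q@x;B=q@y
t=(A<.472)&(A>.42)
print("tab tip",np.percentile(A[t],1),"y",np.percentile(B[t],[1,50,99]),"edge",np.percentile(A[(B<.11)&(B>.05)],.5))
n=dict(camera("scene"));cv2.imwrite("pics/s3.png",n["image"][150:400,100:450].repeat(2,0).repeat(2,1))
P=cloud(n);Z=P[...,2]
k=(Z>.02)&(Z<.15)&(abs(P[...,0]-.555)<.1)&(abs(P[...,1]+.24)<.055);print("stapler",k.sum(),rect(P[k][:,:2]),np.percentile(Z[k],98))
```

```text
t 10.2 tcp [0.4692 0.0835 0.1794] [179.87   0.18 171.93] q [  34.  -17.  -20.    0.  -87. -133.] open 0.0851 F [ 0.9  0.5 -0.5]
shift [ 0.0013 -0.0019  0.1094] turn -0.07
tab tip 0.43933744393328955 y [0.12418365 0.14667361 0.16860425] edge 0.47724498500712875
stapler 646 ((556.5908203125, -239.416015625), (34.50593948364258, 149.5264892578125), 81.86558532714844) 0.058871139811771236
```

View pics/s3.png

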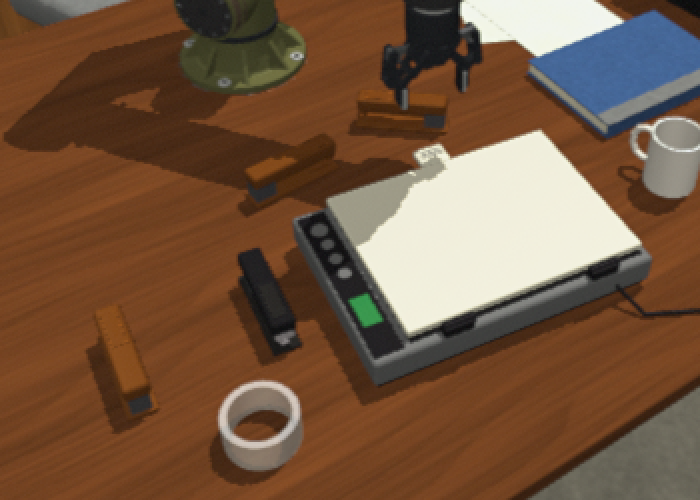

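View pics/w3.png

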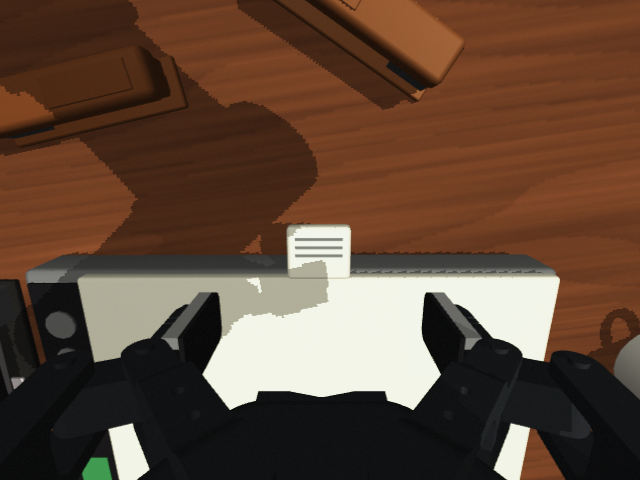

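Stapler check: upright, top at 0.059, centre (0.557, -0.239), heading along the scanner. In the wrist view the tab (319,250) is centred between the jaws. Now I descend and grip its sides.

Call:
{"name": "send_rows", "arguments": {
  "grip": [0.085, 0.085, 0.085, 0.085, 0.085, 0.085, 0.085, 0.085, 0.085, 0.085],
  "xyz": [
    [0.001, -0.001, 0.01],
    [0.002, -0.002, 0.03],
    [0.002, -0.002, 0.052],
    [0.002, -0.002, 0.072],
    [0.002, -0.002, 0.088],
    [0.002, -0.002, 0.099],
    [0.002, -0.002, 0.106],
    [0.002, -0.002, 0.109],
    [0.002, -0.002, 0.1095],
    [0.002, -0.002, 0.1095]
  ],
  "turn": [0, 0, 0, 0, 0, 0, 0, 0, 0, 0]
}}

```text
clock: 11.3
tcp_pos: [0.468, 0.0813, 0.0705]
tool_rot: [179.9, 0.2, 171.9]
wrist_force: [0.1, 0.0, -0.9]
opening: 0.0848
```

Call:
{"name": "send_rows", "arguments": {
  "grip": [0.07, 0.06, 0.055, 0.05, 0.046, 0.042, 0.038, 0.038, 0.038, 0.038],
  "xyz": [
    [0, 0, 0],
    [0, 0, 0],
    [0, 0, 0],
    [0, 0, 0],
    [0, 0, 0],
    [0, 0, 0],
    [0, 0, 0],
    [0, 0, 0],
    [0, 0, 0],
    [0, 0, 0]
  ],
  "turn": [0, 0, 0, 0, 0, 0, 0, 0, 0, 0],
  "newtons": 60
}}

```text
clock: 12.3
tcp_pos: [0.4681, 0.0817, 0.071]
tool_rot: [179.8, 0.2, 172.0]
wrist_force: [-3.2, 3.6, 5.0]
opening: 0.0446
```

Run:
```python
from h import *
to([.4675,.0821,.07],172)
for d in range(5,50,5):
    t=np.radians(d);print(d,"x",round(-.306*(1-np.cos(t)),4),"z",round(-.306*np.sin(t),4))
```

```text
t 12.3 tcp [0.4681 0.0817 0.071 ] [179.82   0.24 171.96] q [  34.  -15.  -30.    0.  -75. -132.] open 0.0446 F [-3.2  3.6  5. ]
shift [0.0007 0.0003 0.001 ] turn -0.04
5 x -0.0012 z -0.0267
10 x -0.0046 z -0.0531
15 x -0.0104 z -0.0792
20 x -0.0185 z -0.1047
25 x -0.0287 z -0.1293
30 x -0.041 z -0.153
35 x -0.0553 z -0.1755
40 x -0.0716 z -0.1967
45 x -0.0896 z -0.2164
```

The tab is gripped at 44.6 mm. I'm lifting along the hinge arc, first to 15°.

Call:
{"name": "send_rows", "arguments": {
  "grip": [0.038, 0.038, 0.038, 0.038, 0.038, 0.038, 0.038, 0.038, 0.038, 0.038],
  "xyz": [
    [0, 0, -0.004],
    [0, 0, -0.01],
    [-0.0006, 0, -0.018],
    [-0.0012, 0, -0.0267],
    [-0.002, 0, -0.036],
    [-0.0035, 0, -0.046],
    [-0.0055, 0, -0.057],
    [-0.0075, 0, -0.067],
    [-0.0095, 0, -0.076],
    [-0.0104, 0, -0.0792]
  ],
  "turn": [0, 0, 0, 0, 0, 0, 0, 0, 0, 0],
  "newtons": 60
}}

```text
clock: 13.3
tcp_pos: [0.4794, 0.0802, 0.1506]
tool_rot: [179.8, 0.4, 171.9]
wrist_force: [10.1, 1.8, -7.2]
opening: 0.0444
```

```bash
cat >> h.py <<'E'
X=np.array([np.cos(np.radians(8)),-np.sin(np.radians(8)),0])
def lid():  # lid angle: plane fit on the visible lid
    from plant import camera
    for n in("scene","top"):
        c=camera(n);P=cloud(c);I=c["image"].astype(int)
        d=P-np.array([.771,.0394,.066]);a=d@X;b=d@np.array([-X[1],X[0],0]);z=d[...,2]
        k=(I.min(2)>90)&(abs(b)<.15)&(a<-.03)&(a>-.26)&(np.hypot(a,z)<.27)&(z>-.02)
        p=np.polyfit(a[k],z[k],1)
        for _ in range(3):
            e=abs(np.polyval(p,a)-z);p=np.polyfit(a[k&(e<.01)],z[k&(e<.01)],1)
        print(n,k.sum(),"lid deg",np.degrees(np.arctan(-p[0])).round(2))
    return
E
python3 - <<'E'
from h import *
lid();t=np.radians(30);r=.306
to(np.array([.771,.0394,.071])+0*X-r*np.cos(t)*X+[-.0,0,r*np.sin(t)],172)
E
```

```text
scene 7848 lid deg 14.89
top 7292 lid deg 14.92
t 13.4 tcp [0.4793 0.0802 0.1502] [179.76   0.37 171.92] q [  33.  -15.  -22.    0.  -83. -131.] open 0.0445 F [ 9.7  0.7 -6.7]
shift [-0.03    0.0005 -0.0736] turn -0.08
```

Both cameras read 14.9°. Continuing, slightly toward the hinge because of the 10 N radial pull.

Call:
{"name": "send_rows", "arguments": {
  "grip": [0.038, 0.038, 0.038, 0.038, 0.038, 0.038, 0.038, 0.038, 0.038, 0.038],
  "xyz": [
    [-0.0015, 0, -0.003],
    [-0.003, 0, -0.009],
    [-0.006, 0, -0.017],
    [-0.009, 0, -0.026],
    [-0.0125, 0, -0.035],
    [-0.0165, 0, -0.045],
    [-0.0215, 0, -0.055],
    [-0.026, 0, -0.064],
    [-0.0295, 0, -0.071],
    [-0.031, 0, -0.0735]
  ],
  "turn": [0, 0, 0, 0, 0, 0, 0, 0, 0, 0]
}}

```text
clock: 14.4
tcp_pos: [0.5112, 0.0757, 0.2245]
tool_rot: [179.7, 0.5, 171.9]
wrist_force: [11.0, 3.7, -10.1]
opening: 0.0448
```

Run:
```python
from h import *
lid();t=np.radians(45);r=.305
to(np.array([.771,.0394,.071])-r*np.cos(t)*X+[-.0,0,r*np.sin(t)],172)
```

```text
scene 8800 lid deg 29.79
top 6184 lid deg 29.83
t 14.5 tcp [0.511  0.0757 0.224 ] [179.72   0.5  171.89] q [  31.  -11.  -11.    0.  -90. -129.] open 0.0446 F [ 11.    2.3 -10.9]
shift [-0.0474  0.0006 -0.0622] turn -0.11
```

Call:
{"name": "send_rows", "arguments": {
  "grip": [0.038, 0.038, 0.038, 0.038, 0.038, 0.038, 0.038, 0.038, 0.038, 0.038],
  "xyz": [
    [-0.0025, 0, -0.003],
    [-0.006, 0, -0.009],
    [-0.0115, 0, -0.017],
    [-0.017, 0, -0.025],
    [-0.023, 0, -0.033],
    [-0.0295, 0, -0.041],
    [-0.0365, 0, -0.049],
    [-0.043, 0, -0.0565],
    [-0.047, 0, -0.061],
    [-0.0485, 0, -0.0625]
  ],
  "turn": [0, 0, 0, 0, 0, 0, 0, 0, 0, 0]
}}

```text
clock: 15.5
tcp_pos: [0.5596, 0.0688, 0.286]
tool_rot: [179.7, 0.5, 171.9]
wrist_force: [6.6, 2.8, -12.7]
opening: 0.0442
```

Call:
{"name": "send_rows", "arguments": {
  "grip": [0.038, 0.038, 0.038, 0.038, 0.038, 0.038, 0.038, 0.038, 0.038, 0.038],
  "xyz": [
    [0, 0, 0],
    [0, 0, 0],
    [0, 0, 0],
    [0, 0, 0],
    [0, 0, 0],
    [0, 0, 0],
    [0, 0, 0],
    [0, 0, 0],
    [0, 0, 0],
    [0, 0, 0]
  ],
  "turn": [0, 0, 0, 0, 0, 0, 0, 0, 0, 0]
}}

```text
clock: 16.5
tcp_pos: [0.5596, 0.0689, 0.2859]
tool_rot: [179.7, 0.5, 171.9]
wrist_force: [2.2, 3.9, -6.7]
opening: 0.0447
```

Run:
```python
from h import *
from plant import camera,state
lid();to([.5575,.0694,.2866],172);print(state()["joint_velocities"].round(2))
n=dict(camera("scene"));cv2.imwrite("pics/s4.png",n["image"])
```

```text
scene 9176 lid deg 44.19
top 4643 lid deg 44.09
t 16.6 tcp [0.5596 0.0689 0.2859] [179.73   0.46 171.88] q [  27.   -3.    3.    0.  -96. -126.] open 0.0448 F [ 1.2  1.8 -8. ]
shift [ 0.0022  0.0002 -0.0007] turn -0.12
[ 0.08  0.07  0.02 -0.05 -0.02 -0.02]
```

View pics/s4.png

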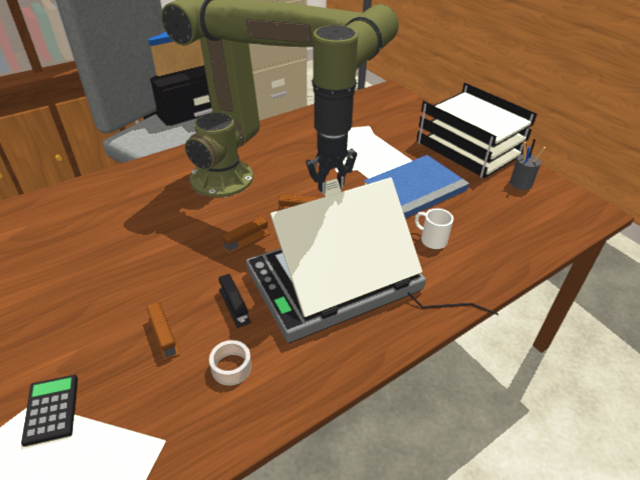

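The lid is held open by the tab at about 44°, the stapler is upright at (235,300), and the ledger, mug and tape roll are untouched. One more second of holding will show any slip.

Call:
{"name": "send_rows", "arguments": {
  "grip": [0.038, 0.038, 0.038, 0.038, 0.038, 0.038, 0.038, 0.038, 0.038, 0.038],
  "xyz": [
    [0, 0, 0],
    [0, 0, 0],
    [0, 0, 0],
    [0, 0, 0],
    [0, 0, 0],
    [0, 0, 0],
    [0, 0, 0],
    [0, 0, 0],
    [0, 0, 0],
    [0, 0, 0]
  ],
  "turn": [0, 0, 0, 0, 0, 0, 0, 0, 0, 0]
}}

```text
clock: 17.65
tcp_pos: [0.5596, 0.0688, 0.2859]
tool_rot: [179.7, 0.5, 171.9]
wrist_force: [2.8, 4.1, -7.1]
opening: 0.0444
```

Run:
```python
from h import *
from plant import hand_in
lid();print(hand_in())
```

```text
scene 9175 lid deg 44.2
top 4649 lid deg 44.1
the job is handed in; nothing more can be done
None
```

The stapler is off the lid and standing on its base on the bare desk to the right of the scanner. The arm is holding the lid open by its front tab at about 44°. I handed the job in at about 17.7 s.

- **Lid:** both cameras read 44.1–44.2°. That did not change over an extra second of holding, so the tab is not slipping. Nothing else is propping it.
- **Stapler:** measured before the lid was lifted, it stood upright with its top at 59 mm (56 mm nominal), centred at about (0.557, -0.239). The last picture shows it still there.
- **Forces:** the highest wrist force I read was about 15 N, during the lift, against the 120 N limit.
- **Other objects:** the ledger, mug, tape roll and brown staplers look unmoved in the last picture. I did not measure their positions again.

No check failed. The one disagreement was an early estimate of the tab position from the top camera, about 10 mm off. I replaced it with the close wrist-camera measurement, and two of those agreed.

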